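# Lock the sugar jar's lid and tug-test it

## Task

Keep the ants out of the sugar: take the lid off the wooden coaster by its knob, lower its two lugs gently through the notches of the jar's collar until it sits flat, and turn it under the collar as far as it goes, either way. Then, to prove that it is locked, pull straight up on the knob with a steady 10 newtons for about a second and a half, never jerking it or lifting the jar, let the lid settle again and let go. Leave the jar standing about where it is, and the mug, bowl and tin alone.

Things in the scene. Friction and masses are not known exactly. Their poses are not given: they have to be found in the camera images.
- jar: heavy round brown stoneware sugar jar, loose, about 1.9 kg, 112 mm across, 100 mm high, open on top. Origin at the centre of its underside, z up, notches of its mouth on its +x and -x sides. Too much pull lifts it, too much twist against its stops turns it round
- jar_mouth (a point): centre of the jar's mouth, level with the rim. A flush steel collar 6 mm thick narrows the mouth to 78 mm; two notches about 33 mm wide cut through it on the jar's +x and -x sides. Below the collar the jar is 100 mm wide; stops on the +y and -y sides end a lid's turn about 1.15 rad from the notches, either way; past 0.8 rad the lugs are wholly under the collar
- lid_mid (a point): centre of the round wooden lid without knob, 11 mm above its underside, z up; about 0.24 kg with knob. Lies upright on the coaster at first. Disc 100 mm across, 8 mm thick, its top 22 mm above the underside. Seated, the disc rests on the collar and this point is 97 mm above the jar's origin; once turned it has about 2 mm of up-and-down play before the lugs bite
- lid_foot (a point): centre of the lid's underside. A plug 73 mm across and 14 mm deep hangs below the disc; at the plug's foot a steel cross bar along the lid's x, 90 mm long, 26 mm wide, 6 mm high: its two ends stick out of the plug as the lugs
- knob_mid (a point): centre of the lid's wooden bar knob, 50 mm long along the lid's x (in line with the lugs), 18 mm wide along y, 36 mm high; this point is 41 mm above the lid's underside, 19 mm above the top of the disc; the knob's top is 59 mm above the underside. Same axes as the lid
- knob (a joint): how far the knob is drawn up out of the lid against its stiff spring, m: 0 at rest, 0.001 for each 5 N of pull, stop at 0.006
- coaster: square wooden coaster, 110 mm, 8 mm thick, fixed to the counter; origin at the centre of its underside. Jar and coaster may stand on either side
- mug: red enamel mug, loose, 76 mm across, 80 mm high, handle on its +y side; origin at the centre of its underside
- tin: plain steel tin, loose, 66 mm across, 90 mm high; origin at the centre of its underside
- bowl: small blue bowl, loose, 100 mm across, 45 mm high; origin at the centre of its underside

How it is judged:
On the way, in this order (a step that is already met when the one before it is completed fails the run):
1. the lid sits flat on the jar with its lugs dropped through the notches, not yet turned (z of lid_mid in the frame of jar below 0.1 m and horizontal distance between lid_mid and jar below 0.006 m and angle between the x axis of lid_mid and the x axis of jar, either way round below 0.35 rad), for 0.1 s.
2. the lid is turned until its lugs are wholly under the collar (z of lid_mid in the frame of jar below 0.102 m and angle between the x axis of lid_mid and the x axis of jar, either way round above 0.8 rad and value of joint knob below 0.0013 m), for 0.1 s.
3. the knob of the locked lid is pulled with 7 to 13 N for one second without a break (value of joint knob between 0.0014 and 0.0026 m and angle between the x axis of lid_mid and the x axis of jar, either way round above 0.8 rad and z of lid_mid in the frame of jar below 0.102 m), for 1 s.
At the end, for the whole second after the job is handed in: The lid lies flat on the jar (within 1.5 mm of fully down, within 6 mm of centre), turned more than 0.8 rad from the notches, its knob at rest (drawn less than 0.5 mm); the jar stands upright on the counter within 40 mm of where it was (z of lid_mid in the frame of jar below 0.0985 m and horizontal distance between lid_mid and jar below 0.006 m and angle between the x axis of lid_mid and the x axis of jar, either way round above 0.8 rad and value of joint knob below 0.0005 m and angle between jar's own z axis and vertical below 0.05 rad and height (world z) of jar below 0.002 m and distance of jar from where it was at the start of the episode below 0.04 m); the robot touches nothing.
It fails at once if the knob is pulled with more than 17 N (value of joint knob above 0.0034 m).
It fails at once if the jar is lifted more than 5 mm or tipped (height (world z) of jar above 0.005 m or angle between jar's own z axis and vertical above 0.2 rad).
It fails at once if the lid is slammed or pressed on the jar with more than 40 N (contact force between jar and lid above 40 N).
It fails at once if the mug, tin or bowl is moved more than 30 mm (distance of any of mug, tin, bowl from where it was at the start of the episode above 0.03 m).
It also fails if it takes over 72 s, if anything falls off the work surface, if the arm or the gripper's body presses on something with over 40 N, if the wrist force passes 120 N, or if a joint passes its speed limit or range.

## Robot

A 6-joint arm with a two-finger parallel gripper is mounted at the origin on the work surface. World frame = base frame: x ahead of the robot, y to its left, z up, the work surface at z = 0. Lengths are in m, angles in rad, forces in N, time in s.
With the tool pointing down it reaches from about 0.25 to 0.775 m from the base axis. Payload 4 kg.
Tool frame: the origin (TCP) lies midway between the tips of the shut fingers; the grasp point (between the pads) lies 19 mm behind it; z points along the fingers, y is the direction in which the jaws open and shut (so a half turn about z gives the same grasp; the last joint's range is limited). The gripper opens to 94 mm and grips with 3 to 60 N. Pads are 16 mm wide; open, the fingers measure 119 mm over their backs; the gripper's body (75 mm by 177 mm) begins 78 mm behind the grasp point.
Start: joints at [1.091, 0.087, 1.371, -0, 1.684, -0.103], TCP at [0.202, 0.511, 0.206] pointing down, gripper open.
Joint ranges: [-3.1, 3.1], [-0.76, 2.03], [0.27, 2.55], [-1.08, 4.22], [0.17, 2.65], [-2.57, 2.57]. Speed limits (rad/s): [2.79, 2.79, 3.14, 3.14, 3.14, 3.14].

## Interface

Orientations are given as [roll, pitch, yaw] about the fixed x, y, z axes, in that order (R = Rz(yaw) Ry(pitch) Rx(roll)).
In Python, from bench import robot, cams gives the robot as it stands.
- The arm moves only by the tool step_arm, never from a script. Its argument "plan" is a list that holds one entry, the list of rows, each a list of 5 numbers: the shift along the world's x, y, z in mm, then the turn about the world's z in rad, then the opening in per cent of the stroke, from 0 (shut) to 100 (fully open). In form: [[[tx, ty, tz, turn, fingers], ...]]. A call has 1 to 8 rows; each row is the pose to reach, as a shift and turn from the pose commanded when the call began; what a row does not reach only later rows make up. A row lasts 1/12 s, in which the tool goes at most 41.7 mm and 7.16 degrees, less where a joint would pass 70% of its speed; a pose out of reach is approached as far as the arm can. A call with a gripper value outside its range is refused whole. The fingers move at their own pace and stop on an object; the grip force is fixed at half the most. Time passes only in rows, so rows that repeat a pose let the fingers close. It gives the time, the measured TCP pose, the force and the opening at its end, in the units of the state.
- robot.get_obs(): the state, without advancing time (a new reading comes with each control period).
- cams.snapshot(name): name is "side" or "top" or "wrist"; returns a dict with "frame" (420x560x3 uint8, red, green, blue), "camera_matrix" (3x3 intrinsics, pixels), "origin" and "attitude" of the camera in the world; the wrist camera has in their place "T_tool_cam" (4x4, takes a point from camera to tool coordinates, whose origin is the TCP and whose axes are the flange's). Camera axes: x right, y down, z forward; pixel columns grow to the right and rows downward; lengths in m; the calibration is good to about 2 mm. A picture is of the moment at which its call begins: read the wrist's pose just before it. There is no depth.
- robot.close_job(): hands the job in, once; it reports no verdict.
The state is a dict: "time": time; "joint_positions": joint angles; "qvel": joint speeds; "joint_torque": joint torques, N m; "tool_pos": TCP position; "ee_rot": TCP orientation; "wrist_force": force on the tool from outside, world axes, zero at the start; "wrist_torque": the same for the moment, N m; "width": finger opening in m.
Only numpy, scipy, OpenCV 4.12 (cv2) and the standard library are available. Lean on these libraries where they do the work, as an engineer would, in place of code of your own. Each camera call takes 0.05 s, during which the arm holds its last target. There are 200 camera calls.

## Working session

There is one attempt and no reset: what is moved stays moved. The work goes in short steps, Python scripts to look and compute and a tool call to move; the robot and the scene stay as the last step left them, time stands still between calls to the robot, and variables do not carry over. Pictures are saved under pics/ and viewed, about 8 in all and at most 12, crops included, and the job is handed in when it is done.

Besides the shell and the picture viewer there is one more tool, called after "Call:" by a JSON object that holds its "name" and its "arguments", one argument or row to a line. step_arm: Moves the arm, as the interface text tells. Its arguments: {"type":"object","properties":{"plan":{"type":"array"}},"required":["plan"]}

```bash
ls; mkdir -p pics
python3 - <<'E'
from bench import robot, cams
import cv2
o=robot.get_obs(); print(o)
for n in ["top","side"]:
    s=cams.snapshot(n); cv2.imwrite(f"pics/{n}0.png",s["frame"][:,:,::-1])
    print(n,s["camera_matrix"],s["origin"],s["attitude"])
s=cams.snapshot("wrist");print(s["T_tool_cam"],s["camera_matrix"])
E
```

```text
pics
{'time': 0.0, 'joint_positions': array([ 1.09087401e+00,  8.79412220e-02,  1.37223499e+00, -5.80332882e-05,
        1.68360690e+00, -1.03077862e-01]), 'qvel': array([ 9.27363838e-05,  1.16174473e-03, -1.11065426e-04, -2.12611808e-03,
       -8.91110174e-04, -2.49184618e-04]), 'joint_torque': array([-6.65041589e-04, -3.40168369e+01, -3.02429616e+01,  7.17896177e-02,
        3.27316881e-02, -1.55863768e-04]), 'tool_pos': array([0.20214984, 0.51091113, 0.2043215 ]), 'ee_rot': array([-3.13940789e+00, -1.68015359e-04,  2.76474155e+00]), 'wrist_force': array([ 0.2769087 , -0.30619929,  0.02193824]), 'wrist_torque': array([-0.02872011, -0.00212551,  0.02095735]), 'width': 0.09408357036339866}
top [[470.43012122   0.         271.29973402]
 [  0.         470.43012122 209.9648943 ]
 [  0.           0.           1.        ]] [0.51167614 0.01008673 1.01282232] [-3.04508027  0.00916673 -1.55389078]
side [[522.2584837    0.         279.44798708]
 [  0.         522.2584837  218.00066655]
 [  0.           0.           1.        ]] [ 0.48597293 -0.80197941  0.72312452] [-2.22608512 -0.01499528 -0.11584687]
[[-6.99862611e-05 -9.72299030e-01 -2.33740436e-01  6.67358139e-02]
 [ 9.99999734e-01 -2.37602763e-04  6.88946666e-04 -9.25682862e-05]
 [-7.25399548e-04 -2.33740325e-01  9.72298789e-01 -1.79680397e-01]
 [ 0.00000000e+00  0.00000000e+00  0.00000000e+00  1.00000000e+00]] [[300.16113314   0.         275.15247889]
 [  0.         300.16113314 209.33046444]
 [  0.           0.           1.        ]]
```

View pics/top0.png

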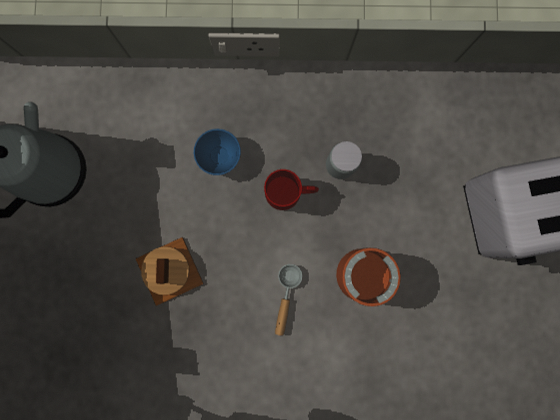

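View pics/side0.png

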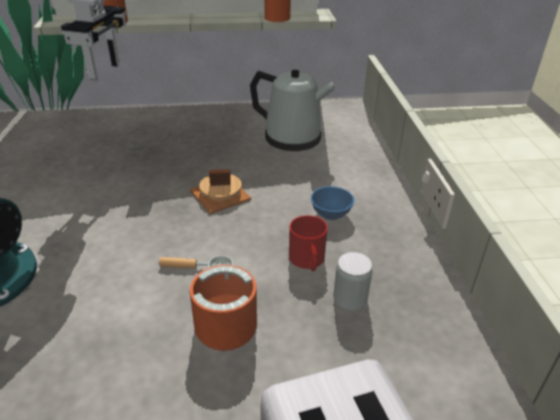

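The top view shows the lid with its knob at about (163,271) on the coaster and the jar's mouth at about (371,276), with notches near the top and bottom. The side view agrees. Next: rough positions.

```bash
cat > h.py <<'E'
from bench import robot, cams
import numpy as np, cv2
from scipy.spatial.transform import Rotation as R
def snap(n):
    o=robot.get_obs(); s=cams.snapshot(n)
    if n=="wrist":
        T=np.eye(4);T[:3,:3]=R.from_euler('xyz',o["ee_rot"]).as_matrix();T[:3,3]=o["tool_pos"]
        T=T@s["T_tool_cam"]; return s["frame"],s["camera_matrix"],T[:3,:3],T[:3,3]
    return s["frame"],s["camera_matrix"],R.from_euler('xyz',s["attitude"]).as_matrix(),np.array(s["origin"])
def ray(c,uv,z):
    uv=np.atleast_2d(np.array(uv,float)); d=np.c_[uv,np.ones(len(uv))]@np.linalg.inv(c[1]).T@c[2].T
    return c[3]+d*((z-c[3][2])/d[:,2])[:,None]
def proj(c,P):
    q=(np.atleast_2d(P)-c[3])@c[2]; q=q@c[1].T; return q[:,:2]/q[:,2:]
def rectify(c,centre,z,half,px):
    """true top view of plane z: pixel col -> world x, row -> world -y"""
    g=np.linspace(-half,half,px); X,Y=np.meshgrid(centre[0]+g,centre[1]-g)
    m=proj(c,np.c_[X.ravel(),Y.ravel(),np.full(X.size,z)]).astype(np.float32).reshape(px,px,2)
    return cv2.remap(c[0],m[...,0],m[...,1],cv2.INTER_LINEAR)
E
python3 - <<'E'
from h import *
c=snap("top")
for n,uv,z in [("knob",(163,271),.067),("jar",(371,276),.1),("mug",(283,189),.08),("tin",(346,157),.09),("bowl",(217,152),.045)]: print(n,ray(c,uv,z)[0].round(3))
# knob: dark pixels inside disc
hsv=cv2.cvtColor(c[0],cv2.COLOR_RGB2HSV)
m=np.zeros((420,560),np.uint8); m[250:292,145:187]=(hsv[250:292,145:187,2]<95)
n,l,st,ce=cv2.connectedComponentsWithStats(m); print(st,ce)
r=np.hstack([rectify(c,ray(c,(163,271),.067)[0],.067,.08,400),rectify(c,ray(c,(371,276),.1)[0],.1,.08,400)])
cv2.imwrite("pics/rect0.png",r[:,:,::-1])
E
```

```text
knob [0.477 0.235 0.067]
jar [ 0.476 -0.174  0.1  ]
mug [ 0.644 -0.003  0.08 ]
tin [ 0.709 -0.127  0.09 ]
bowl [0.725 0.136 0.045]
[[     0      0    560    420 234289]
 [   145    250      8      7     29]
 [   177    250     10     10     46]
 [   156    259     31     33    782]
 [   145    264      1      5      5]
 [   145    273      2      6      7]
 [   145    280      7     12     42]] [[279.92620225 209.25825796]
 [147.17241379 251.93103448]
 [183.32608696 252.7826087 ]
 [171.5741688  272.70332481]
 [145.         266.        ]
 [145.14285714 275.14285714]
 [146.5952381  286.85714286]]
```

View pics/rect0.png

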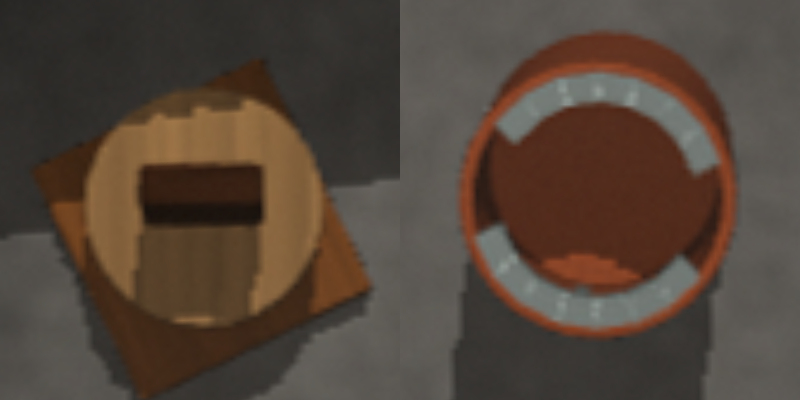

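The rectified crops (0.4 mm/px, columns along world x) show the knob lying along world x, centred near (202,186). The jar's notches are left and right, at a yaw of about −0.13. Moving over the lid.

Call:
{"name": "step_arm", "arguments": {
  "plan": [
    [[35, -35, 0, 0.05, 100], [70, -70, 0, 0.1, 100], [105, -104, 0, 0.15, 100], [140, -138, 0, 0.2, 100], [170, -168, 0, 0.25, 100], [200, -196, 0, 0.3, 100], [225, -220, 0, 0.377, 100], [245, -240, 0, 0.377, 100]]
  ]
}}

```text
time: 0.87
tool_pos: [0.4415, 0.2765, 0.2054]
ee_rot: [3.141, 0.0, -3.139]
wrist_force: [0.5, 0.8, -0.4]
width: 0.0941
```

Call:
{"name": "step_arm", "arguments": {
  "plan": [
    [[20, -20, 0, 0, 100], [30, -30, 0, 0, 100], [30, -30, 0, 0, 100], [30, -30, 0, 0, 100], [30, -30, 0, 0, 100]]
  ]
}}

```text
time: 1.28
tool_pos: [0.4694, 0.2494, 0.2055]
ee_rot: [3.141, -0.001, -3.14]
wrist_force: [0.5, -0.2, -0.6]
width: 0.094
```

Run:
```python
from h import *
o=robot.get_obs(); print(o["tool_pos"],o["ee_rot"],o["wrist_force"])
c=snap("wrist"); C=np.array([.477,.241])
r=np.hstack([rectify(c,C,.067,.06,400),rectify(c,C,.03,.06,400)])
cv2.imwrite("pics/rect1.png",r[:,:,::-1])
```

```text
[0.46943575 0.2494442  0.20548449] [ 3.14075187e+00 -7.92827411e-04 -3.13979625e+00] [ 0.52334459 -0.16657311 -0.55916895]
```

View pics/rect1.png

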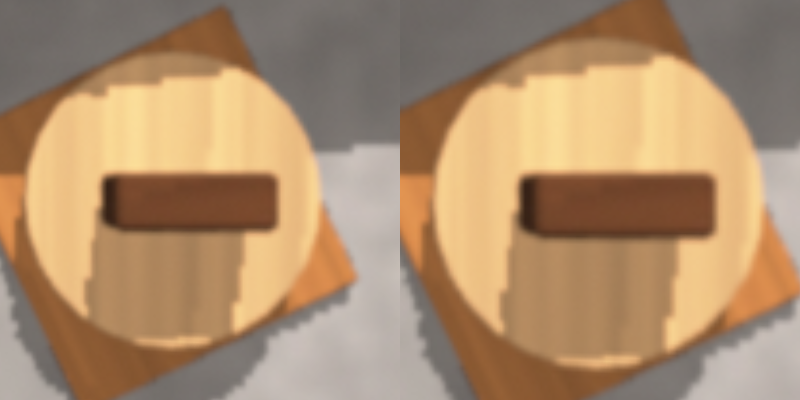

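The knob centre is at about (0.476, 0.240) with a yaw of about 0, and the disc centre agrees. Descending to grasp.

Call:
{"name": "step_arm", "arguments": {
  "plan": [
    [[6.8, -9.1, -30, 0, 100], [6.8, -9.1, -65, 0, 100], [6.8, -9.1, -100, 0, 100], [6.8, -9.1, -130, 0, 100], [6.8, -9.1, -150, 0, 100], [6.8, -9.1, -162, 0, 60], [6.8, -9.1, -169, 0, 60], [6.8, -9.1, -169, 0, 60]]
  ]
}}

```text
time: 2.0
tool_pos: [0.4761, 0.2398, 0.0356]
ee_rot: [-3.141, -0.002, -3.14]
wrist_force: [0.1, -0.6, 0.1]
width: 0.0776
```

Call:
{"name": "step_arm", "arguments": {
  "plan": [
    [[0, 0, 0, 0, 0], [0, 0, 0, 0, 0], [0, 0, 0, 0, 0], [0, 0, 0, 0, 0], [0, 0, 0, 0, 0], [0, 0, 0, 0, 0], [0, 0, 0, 0, 0], [0, 0, 0, 0, 0]]
  ]
}}

```text
time: 2.67
tool_pos: [0.4773, 0.239, 0.0366]
ee_rot: [3.141, 0.0, -3.141]
wrist_force: [0.8, 0.1, -0.5]
width: 0.0241
```

Call:
{"name": "step_arm", "arguments": {
  "plan": [
    [[0, 0, 0, 0, 0], [0, 0, 0, 0, 0], [0, 0, 0, 0, 0], [0, 0, 10, 0, 0], [0, 0, 20, 0, 0], [0, 0, 30, 0, 0], [0, 0, 30, 0, 0], [0, 0, 30, 0, 0]]
  ]
}}

```text
time: 3.33
tool_pos: [0.4782, 0.2394, 0.068]
ee_rot: [3.141, 0.003, -3.141]
wrist_force: [0.1, -0.1, -2.2]
width: 0.0177
```

Call:
{"name": "step_arm", "arguments": {
  "plan": [
    [[0, 0, 30, 0, 0], [0, -5, 65, 0, 0], [5, -15, 100, 0, 0], [15, -30, 130, 0, 0], [25, -52, 155, 0, 0], [35, -80, 172, 0, 0], [45, -112, 180, 0, 0], [56, -146, 184, 0, 0]]
  ]
}}

```text
time: 4.0
tool_pos: [0.5341, 0.0924, 0.2527]
ee_rot: [3.141, 0.003, -3.14]
wrist_force: [-0.3, 0.5, -3.4]
width: 0.0178
```

Call:
{"name": "step_arm", "arguments": {
  "plan": [
    [[10, -35, 0, 0, 0], [20, -70, 0, 0, 0], [30, -105, 0, 0, 0], [40, -140, 0, 0, 0], [48, -175, 0, 0, 0], [55, -210, 0, 0, 0], [60, -240, 0, 0, 0], [64, -260, 0, 0, 0]]
  ]
}}

```text
time: 4.67
tool_pos: [0.597, -0.1703, 0.2491]
ee_rot: [-3.141, -0.002, 3.139]
wrist_force: [-0.4, -0.2, -2.6]
width: 0.0175
```

Call:
{"name": "step_arm", "arguments": {
  "plan": [
    [[0, -6, 0, 0, 0], [0, -8, 0, 0, 0], [0, -8, 0, 0, 0], [0, -8, 0, 0, 0], [0, -8, 0, 0, 0], [0, -8, 0, 0, 0]]
  ]
}}

```text
time: 5.17
tool_pos: [0.5974, -0.1735, 0.2509]
ee_rot: [3.141, 0.001, -3.14]
wrist_force: [-0.1, 0.5, -2.7]
width: 0.0179
```

Run:
```python
from h import *
o=robot.get_obs(); print(o["time"],o["tool_pos"],o["ee_rot"],o["wrist_force"],o["width"])
c=snap("wrist"); C=np.array([.477,-.174])
r=rectify(c,C,.1,.075,600)
b=rectify(c,o["tool_pos"][:2],o["tool_pos"][2]+.03,.04,200)
np.save("jar.npy",r)
out=np.zeros((600,800,3),np.uint8); out[:,:600]=r; out[:200,600:]=b
cv2.imwrite("pics/rect2.png",out[:,:,::-1])
```

```text
5.1667 [ 0.59735042 -0.17351922  0.25091349] [ 3.14142650e+00  5.17396787e-04 -3.13950864e+00] [-0.13647102  0.46072284 -2.65102796] 0.01787145346009891
```

View pics/rect2.png

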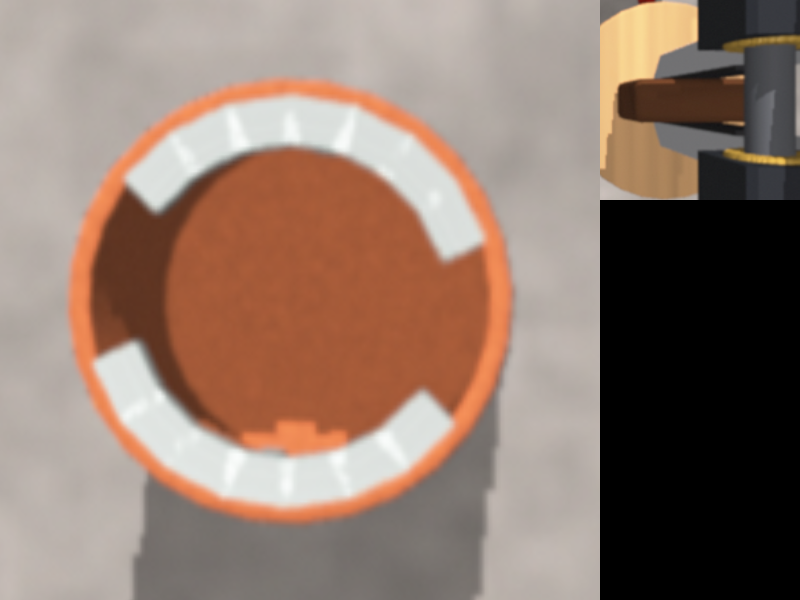

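The crop (0.25 mm/px) shows the jar mouth centred at about (290,301) px. Inner notch corners at (157,212), (137,341), (443,262) and (424,391) give a notch axis yaw of about −0.175. The inset shows the knob held centred and square in the grip. Moving over the jar.

Call:
{"name": "step_arm", "arguments": {
  "plan": [
    [[-30, 0, 0, -0.05, 0], [-60, -0.5, 0, -0.1, 0], [-90, -1, -10, -0.15, 0], [-112, -1.5, -35, -0.175, 0], [-121.8, -1.5, -65, -0.175, 0], [-121.8, -1.5, -90, -0.175, 0], [-121.8, -1.5, -105, -0.175, 0], [-121.8, -1.5, -105, -0.175, 0]]
  ]
}}

```text
time: 5.88
tool_pos: [0.4728, -0.1746, 0.1415]
ee_rot: [3.139, -0.007, 2.967]
wrist_force: [-0.4, 0.1, -2.8]
width: 0.0177
```

Call:
{"name": "step_arm", "arguments": {
  "plan": [
    [[0, 0, 0, 0, 0], [0, 0, 0, 0, 0], [0, 0, 0, 0, 0]]
  ]
}}

```text
time: 6.13
tool_pos: [0.4768, -0.1768, 0.1477]
ee_rot: [-3.141, 0.004, 2.967]
wrist_force: [-0.1, 0.8, -2.9]
width: 0.0178
```

Run:
```python
from h import *
P=[];F=[]
for i in range(5):
    o=robot.get_obs(); c=snap("wrist"); P.append(np.r_[o["tool_pos"],o["ee_rot"][2]]);F.append(o["wrist_force"])
print(np.round(P,4),np.mean(P,0),np.mean(F,0))
t=snap("top"); s=snap("side")
C=np.array([.476,-.174])
a=cv2.resize(c[0],(480,360)); 
y,x=proj(s,[.475,-.175,.11])[0][::-1].astype(int); b=cv2.resize(s[0][y-60:y+60,x-53:x+54],(320,360),interpolation=cv2.INTER_CUBIC)
cv2.imwrite("pics/v3.png",np.hstack([a,b])[:,:,::-1])
```

```text
[[ 0.4768 -0.1768  0.1477  2.9673]
 [ 0.4767 -0.1768  0.1475  2.9672]
 [ 0.4766 -0.1768  0.1472  2.9671]
 [ 0.4763 -0.1767  0.1469  2.967 ]
 [ 0.4761 -0.1767  0.1466  2.9669]] [ 0.47650805 -0.17673364  0.14718186  2.96710048] [ 0.21632466  0.60752451 -2.30650819]
```

View pics/v3.png

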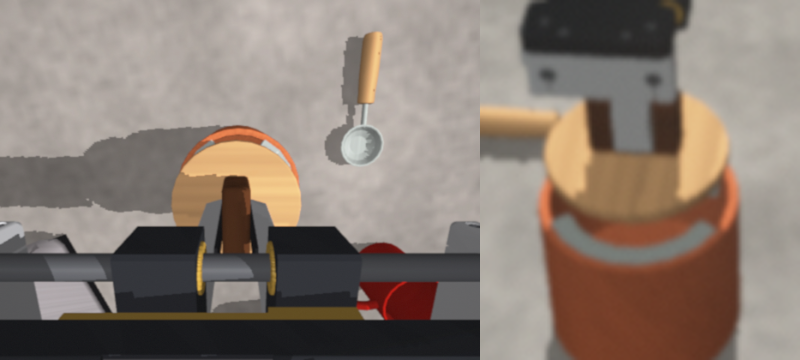

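The wrist view shows the lid above the mouth, in line with it. The side crop shows it hovering over the rim. The arm is still settling, so I hold for a moment and read again.

Call:
{"name": "step_arm", "arguments": {
  "plan": [
    [[0, 0, 0, 0, 0], [0, 0, 0, 0, 0], [0, 0, 0, 0, 0], [0, 0, 0, 0, 0], [0, 0, 0, 0, 0], [0, 0, 0, 0, 0], [0, 0, 0, 0, 0], [0, 0, 0, 0, 0]]
  ]
}}

```text
time: 7.15
tool_pos: [0.4755, -0.1764, 0.1455]
ee_rot: [3.142, -0.0, 2.967]
wrist_force: [0.2, -0.7, -2.1]
width: 0.018
```

Call:
{"name": "step_arm", "arguments": {
  "plan": [
    [[0, 1.2, -3, 0, 0], [0, 1.2, -6, 0, 0], [0, 1.2, -9, 0, 0], [0, 1.2, -12, 0, 0], [0, 1.2, -14, 0, 0], [0, 1.2, -14, 0, 0], [0, 1.2, -14, 0, 0], [0, 1.2, -14, 0, 0]]
  ]
}}

```text
time: 7.82
tool_pos: [0.4756, -0.1753, 0.1316]
ee_rot: [3.142, 0.0, 2.967]
wrist_force: [1.1, -0.5, -2.7]
width: 0.018
```

Call:
{"name": "step_arm", "arguments": {
  "plan": [
    [[0, 0, -1, 0, 0], [0, 0, -2, 0, 0], [0, 0, -3, 0, 0], [0, 0, -4, 0, 0], [0, 0, -5, 0, 0], [0, 0, -5, 0, 0]]
  ]
}}

```text
time: 8.32
tool_pos: [0.4753, -0.1751, 0.1262]
ee_rot: [3.141, -0.001, 2.967]
wrist_force: [-0.1, 1.4, -2.6]
width: 0.0179
```

No contact, and the lugs are below the rim. Continuing down.

Call:
{"name": "step_arm", "arguments": {
  "plan": [
    [[0, 0, -1, 0, 0], [0, 0, -2, 0, 0], [0, 0, -3, 0, 0], [0, 0, -4, 0, 0], [0, 0, -5, 0, 0], [0, 0, -5, 0, 0]]
  ]
}}

```text
time: 8.82
tool_pos: [0.4753, -0.1752, 0.1212]
ee_rot: [3.141, -0.0, 2.967]
wrist_force: [0.2, 0.5, -2.9]
width: 0.018
```

Call:
{"name": "step_arm", "arguments": {
  "plan": [
    [[0, 0, -1, 0, 0], [0, 0, -2, 0, 0], [0, 0, -3, 0, 0], [0, 0, -4, 0, 0], [0, 0, -4.5, 0, 0], [0, 0, -4.5, 0, 0]]
  ]
}}

```text
time: 9.32
tool_pos: [0.4754, -0.1752, 0.1168]
ee_rot: [3.141, -0.0, 2.967]
wrist_force: [-0.4, -0.1, -2.6]
width: 0.0179
```

Call:
{"name": "step_arm", "arguments": {
  "plan": [
    [[0, 0, -0.5, 0, 0], [0, 0, -1, 0, 0], [0, 0, -1, 0, 0], [0, 0, -1, 0, 0]]
  ]
}}

```text
time: 9.65
tool_pos: [0.4755, -0.1752, 0.116]
ee_rot: [3.141, -0.0, 2.967]
wrist_force: [0.4, 0.9, -2.5]
width: 0.0179
```

Call:
{"name": "step_arm", "arguments": {
  "plan": [
    [[0, 0, -0.5, 0, 0], [0, 0, -0.5, 0, 0], [0, 0, -0.5, 0, 0]]
  ]
}}

```text
time: 9.9
tool_pos: [0.4755, -0.1752, 0.1155]
ee_rot: [3.142, 0.0, 2.967]
wrist_force: [0.6, -0.6, -2.9]
width: 0.0178
```

Call:
{"name": "step_arm", "arguments": {
  "plan": [
    [[0, 0, -0.5, 0, 0], [0, 0, -0.5, 0, 0], [0, 0, -0.5, 0, 0]]
  ]
}}

```text
time: 10.15
tool_pos: [0.4755, -0.1752, 0.1149]
ee_rot: [3.141, -0.0, 2.967]
wrist_force: [1.0, 0.5, -1.8]
width: 0.0178
```

Call:
{"name": "step_arm", "arguments": {
  "plan": [
    [[0, 0, -0.4, 0, 0], [0, 0, -0.4, 0, 0], [0, 0, -0.4, 0, 0]]
  ]
}}

```text
time: 10.4
tool_pos: [0.4755, -0.1752, 0.1148]
ee_rot: [3.142, 0.0, 2.967]
wrist_force: [0.2, -1.1, -1.9]
width: 0.0181
```

Call:
{"name": "step_arm", "arguments": {
  "plan": [
    [[0, 0, -0.3, 0, 0], [0, 0, -0.3, 0, 0], [0, 0, -0.3, 0, 0]]
  ]
}}

```text
time: 10.65
tool_pos: [0.4756, -0.1752, 0.1145]
ee_rot: [3.142, 0.0, 2.967]
wrist_force: [-0.7, 0.3, -1.3]
width: 0.0175
```

Call:
{"name": "step_arm", "arguments": {
  "plan": [
    [[0, 0, -0.3, 0, 0], [0, 0, -0.3, 0, 0], [0, 0, -0.3, 0, 0]]
  ]
}}

```text
time: 10.9
tool_pos: [0.4756, -0.1752, 0.1145]
ee_rot: [-3.142, 0.0, 2.967]
wrist_force: [-0.6, 0.6, 1.3]
width: 0.0181
```

Call:
{"name": "step_arm", "arguments": {
  "plan": [
    [[0, 0, -0.3, 0, 0], [0, 0, -0.3, 0, 0], [0, 0, -0.3, 0, 0]]
  ]
}}

```text
time: 11.15
tool_pos: [0.4756, -0.1752, 0.1145]
ee_rot: [-3.142, 0.001, 2.967]
wrist_force: [-2.7, 1.0, 5.6]
width: 0.0177
```

The lid is seated: the force turned from −2.6 to +5.6 N at z = 0.1145, where 0.1146 was predicted. Relaxing slightly, then turning clockwise.

Call:
{"name": "step_arm", "arguments": {
  "plan": [
    [[0, 0, 0.3, 0, 0], [0, 0, 0.3, 0, 0], [0, 0, 0.3, -0.05, 0], [0, 0, 0.3, -0.1, 0], [0, 0, 0.3, -0.15, 0], [0, 0, 0.3, -0.2, 0], [0, 0, 0.3, -0.25, 0], [0, 0, 0.3, -0.25, 0]]
  ]
}}

```text
time: 11.82
tool_pos: [0.4765, -0.1757, 0.1145]
ee_rot: [-3.142, 0.003, 2.716]
wrist_force: [0.5, -0.6, 3.5]
width: 0.0176
```

```bash
python3 -c "
from h import *
o=robot.get_obs();print(o['wrist_torque'],o['joint_positions'][5])"
```

```text
[-0.0067798   0.00741625  0.06925202] -1.610355709910893
```

Call:
{"name": "step_arm", "arguments": {
  "plan": [
    [[0, 0, 0, -0.06, 0], [0, 0, 0, -0.12, 0], [0, 0, 0, -0.18, 0], [0, 0, 0, -0.24, 0], [0, 0, 0, -0.3, 0], [0, 0, 0, -0.36, 0], [0, 0, 0, -0.42, 0], [0, 0, 0, -0.42, 0]]
  ]
}}

```text
time: 12.48
tool_pos: [0.4763, -0.1756, 0.1145]
ee_rot: [3.141, 0.002, 2.297]
wrist_force: [-0.2, 0.4, 4.9]
width: 0.018
```

Call:
{"name": "step_arm", "arguments": {
  "plan": [
    [[0, 0, 0, -0.05, 0], [0, 0, 0, -0.1, 0], [0, 0, 0, -0.15, 0], [0, 0, 0, -0.2, 0], [0, 0, 0, -0.25, 0], [0, 0, 0, -0.3, 0], [0, 0, 0, -0.34, 0], [0, 0, 0, -0.34, 0]]
  ]
}}

```text
time: 13.15
tool_pos: [0.4761, -0.1755, 0.1145]
ee_rot: [3.14, 0.001, 1.959]
wrist_force: [-1.5, 0.8, 4.6]
width: 0.0181
```

```bash
python3 -c "
from h import *
o=robot.get_obs();print(o['wrist_torque'],o['joint_positions'][5],o['ee_rot'])"
```

```text
[-0.00723236  0.10126245  0.01292187] -0.8527565793071983 [3.14034000e+00 1.26031381e-03 1.95851655e+00]
```

Call:
{"name": "step_arm", "arguments": {
  "plan": [
    [[0, 0, 0, -0.02, 0], [0, 0, 0, -0.04, 0], [0, 0, 0, -0.06, 0], [0, 0, 0, -0.08, 0], [0, 0, 0, -0.1, 0], [0, 0, 0, -0.11, 0], [0, 0, 0, -0.11, 0]]
  ]
}}

```text
time: 13.73
tool_pos: [0.4759, -0.1754, 0.1145]
ee_rot: [3.141, 0.001, 1.848]
wrist_force: [-0.6, 0.8, 5.6]
width: 0.0178
```

```bash
python3 -c "
from h import *
o=robot.get_obs();print(o['wrist_torque'],o['ee_rot'])"
```

```text
[0.01753368 0.11592803 0.2445636 ] [3.14064071e+00 8.21798197e-04 1.84784921e+00]
```

Call:
{"name": "step_arm", "arguments": {
  "plan": [
    [[0, 0, 0, -0.01, 0], [0, 0, 0, -0.02, 0], [0, 0, 0, -0.02, 0]]
  ]
}}

```text
time: 13.98
tool_pos: [0.4756, -0.1753, 0.1145]
ee_rot: [3.141, 0.001, 1.828]
wrist_force: [-0.7, -0.0, 6.8]
width: 0.0175
```

```bash
python3 -c "
from h import *
o=robot.get_obs();print(o['wrist_torque'],o['ee_rot'])"
```

```text
[-0.0395911   0.23390719  0.25484648] [3.14135956e+00 5.10479702e-04 1.82814911e+00]
```

The turn is 1.14 rad, and the resisting torque (0.25 N m against 0.01–0.07 before) shows the lugs at the stop. I ease off slightly, then start the pull.

Call:
{"name": "step_arm", "arguments": {
  "plan": [
    [[0, 0, 0.3, 0.015, 0], [0, 0, 0.6, 0.015, 0], [0, 0, 0.9, 0.015, 0], [0, 0, 1.2, 0.015, 0], [0, 0, 1.5, 0.015, 0], [0, 0, 1.8, 0.015, 0], [0, 0, 1.8, 0.015, 0], [0, 0, 1.8, 0.015, 0]]
  ]
}}

```text
time: 14.65
tool_pos: [0.4749, -0.1749, 0.1149]
ee_rot: [-3.14, -0.001, 1.842]
wrist_force: [0.5, 1.5, -1.8]
width: 0.0177
```

Call:
{"name": "step_arm", "arguments": {
  "plan": [
    [[0, 0, 0.3, 0, 0], [0, 0, 0.6, 0, 0], [0, 0, 0.9, 0, 0], [0, 0, 1.2, 0, 0], [0, 0, 1.2, 0, 0], [0, 0, 1.2, 0, 0]]
  ]
}}

```text
time: 15.15
tool_pos: [0.4753, -0.1751, 0.1169]
ee_rot: [-3.141, -0.0, 1.842]
wrist_force: [-0.9, 0.5, -2.9]
width: 0.0176
```

Call:
{"name": "step_arm", "arguments": {
  "plan": [
    [[0, 0, 0.25, 0, 0], [0, 0, 0.5, 0, 0], [0, 0, 0.75, 0, 0], [0, 0, 1.0, 0, 0], [0, 0, 1.0, 0, 0], [0, 0, 1.0, 0, 0]]
  ]
}}

```text
time: 15.65
tool_pos: [0.4752, -0.1751, 0.1175]
ee_rot: [-3.141, -0.001, 1.842]
wrist_force: [-1.0, 0.4, -5.7]
width: 0.0178
```

Call:
{"name": "step_arm", "arguments": {
  "plan": [
    [[0, 0, 0.25, 0, 0], [0, 0, 0.5, 0, 0], [0, 0, 0.75, 0, 0], [0, 0, 1.0, 0, 0], [0, 0, 1.0, 0, 0], [0, 0, 1.0, 0, 0]]
  ]
}}

```text
time: 16.15
tool_pos: [0.4752, -0.1751, 0.1184]
ee_rot: [-3.141, -0.001, 1.842]
wrist_force: [-0.1, -0.4, -9.2]
width: 0.0178
```

Call:
{"name": "step_arm", "arguments": {
  "plan": [
    [[0, 0, 0.15, 0, 0], [0, 0, 0.3, 0, 0], [0, 0, 0.3, 0, 0], [0, 0, 0.3, 0, 0], [0, 0, 0.3, 0, 0], [0, 0, 0.3, 0, 0]]
  ]
}}

```text
time: 16.65
tool_pos: [0.4752, -0.1751, 0.1189]
ee_rot: [-3.141, -0.001, 1.842]
wrist_force: [0.7, -1.1, -12.3]
width: 0.0177
```

Call:
{"name": "step_arm", "arguments": {
  "plan": [
    [[0, 0, 0, 0, 0], [0, 0, 0, 0, 0], [0, 0, 0, 0, 0], [0, 0, 0, 0, 0], [0, 0, 0, 0, 0], [0, 0, 0, 0, 0], [0, 0, 0, 0, 0], [0, 0, 0, 0, 0]]
  ]
}}

```text
time: 17.32
tool_pos: [0.4753, -0.1751, 0.1191]
ee_rot: [-3.141, -0.0, 1.842]
wrist_force: [0.3, -0.6, -13.6]
width: 0.0178
```

Call:
{"name": "step_arm", "arguments": {
  "plan": [
    [[0, 0, 0, 0, 0], [0, 0, 0, 0, 0], [0, 0, 0, 0, 0], [0, 0, 0, 0, 0], [0, 0, 0, 0, 0], [0, 0, 0, 0, 0], [0, 0, 0, 0, 0], [0, 0, 0, 0, 0]]
  ]
}}

```text
time: 17.98
tool_pos: [0.4753, -0.1751, 0.1192]
ee_rot: [-3.141, -0.0, 1.842]
wrist_force: [-1.0, -0.6, -14.3]
width: 0.0177
```

The force is creeping up as the controller settles, so I back off at once.

Call:
{"name": "step_arm", "arguments": {
  "plan": [
    [[0, 0, -0.5, 0, 0], [0, 0, -1.0, 0, 0], [0, 0, -1.0, 0, 0], [0, 0, -1.0, 0, 0]]
  ]
}}

```text
time: 18.32
tool_pos: [0.4753, -0.1751, 0.1186]
ee_rot: [-3.141, -0.0, 1.842]
wrist_force: [-2.1, 0.2, -10.7]
width: 0.0179
```

Call:
{"name": "step_arm", "arguments": {
  "plan": [
    [[0, 0, 0, 0, 0], [0, 0, 0, 0, 0], [0, 0, 0, 0, 0], [0, 0, 0, 0, 0]]
  ]
}}

```text
time: 18.65
tool_pos: [0.4753, -0.1751, 0.1184]
ee_rot: [-3.141, -0.0, 1.842]
wrist_force: [-3.0, 0.8, -10.7]
width: 0.0176
```

Now about 10.5 N and steady. Holding, with a check every 2/3 s.

Call:
{"name": "step_arm", "arguments": {
  "plan": [
    [[0, 0, 0, 0, 0], [0, 0, 0, 0, 0], [0, 0, 0, 0, 0], [0, 0, 0, 0, 0], [0, 0, 0, 0, 0], [0, 0, 0, 0, 0], [0, 0, 0, 0, 0], [0, 0, 0, 0, 0]]
  ]
}}

```text
time: 19.32
tool_pos: [0.4754, -0.1751, 0.1183]
ee_rot: [-3.141, -0.0, 1.842]
wrist_force: [-3.9, 0.8, -9.2]
width: 0.0178
```

Call:
{"name": "step_arm", "arguments": {
  "plan": [
    [[0, 0, 0, 0, 0], [0, 0, 0, 0, 0], [0, 0, 0, 0, 0], [0, 0, 0, 0, 0], [0, 0, 0, 0, 0], [0, 0, 0, 0, 0], [0, 0, 0, 0, 0], [0, 0, 0, 0, 0]]
  ]
}}

```text
time: 19.98
tool_pos: [0.4755, -0.1752, 0.1183]
ee_rot: [3.142, -0.0, 1.842]
wrist_force: [-5.1, 1.3, -9.5]
width: 0.0173
```

Call:
{"name": "step_arm", "arguments": {
  "plan": [
    [[0, 0, 0, 0, 0], [0, 0, 0, 0, 0], [0, 0, 0, 0, 0], [0, 0, 0, 0, 0], [0, 0, 0, 0, 0], [0, 0, 0, 0, 0], [0, 0, 0, 0, 0], [0, 0, 0, 0, 0]]
  ]
}}

```text
time: 20.65
tool_pos: [0.4755, -0.1752, 0.1183]
ee_rot: [-3.142, -0.0, 1.842]
wrist_force: [-4.6, 1.1, -9.0]
width: 0.018
```

The pull held at 9–10.7 N for over 2 s. TCP geometry agrees: 1.8 mm of knob draw beyond the 2 mm play. Lowering gently.

Call:
{"name": "step_arm", "arguments": {
  "plan": [
    [[0, 0, -0.5, 0, 0], [0, 0, -1.0, 0, 0], [0, 0, -1.5, 0, 0], [0, 0, -2, 0, 0], [0, 0, -2.5, 0, 0], [0, 0, -3, 0, 0], [0, 0, -3.3, 0, 0], [0, 0, -3.3, 0, 0]]
  ]
}}

```text
time: 21.32
tool_pos: [0.4762, -0.1758, 0.1162]
ee_rot: [3.14, 0.002, 1.842]
wrist_force: [-5.0, 0.2, -0.3]
width: 0.018
```

Call:
{"name": "step_arm", "arguments": {
  "plan": [
    [[0, 0, -0.3, 0, 0], [0, 0, -0.5, 0, 0], [0, 0, -0.5, 0, 0], [0, 0, -0.5, 0, 0]]
  ]
}}

```text
time: 21.65
tool_pos: [0.4761, -0.1759, 0.115]
ee_rot: [3.14, 0.002, 1.841]
wrist_force: [-2.4, -1.1, -0.1]
width: 0.018
```

Call:
{"name": "step_arm", "arguments": {
  "plan": [
    [[0, 0, -0.2, 0, 0], [0, 0, -0.4, 0, 0], [0, 0, -0.4, 0, 0], [0, 0, -0.4, 0, 0]]
  ]
}}

```text
time: 21.98
tool_pos: [0.476, -0.1758, 0.1145]
ee_rot: [3.141, 0.002, 1.842]
wrist_force: [-3.0, -2.8, 0.5]
width: 0.0179
```

Call:
{"name": "step_arm", "arguments": {
  "plan": [
    [[0, 0, 0, 0, 0], [0, 0, 0, 0, 0], [0, 0, 0, 0, 0]]
  ]
}}

```text
time: 22.23
tool_pos: [0.4759, -0.1757, 0.1145]
ee_rot: [3.141, 0.001, 1.842]
wrist_force: [-2.8, -3.0, 0.7]
width: 0.0177
```

Seated again (z = 0.1145, force about 0). Letting go and rising.

Call:
{"name": "step_arm", "arguments": {
  "plan": [
    [[0, 0, 0, 0, 50], [0, 0, 0, 0, 50], [0, 0, 0, 0, 50], [0, 0, 0, 0, 50], [0, 0, 0, 0, 50], [0, 0, 0, 0, 50], [0, 0, 0, 0, 50], [0, 0, 0, 0, 50]]
  ]
}}

```text
time: 22.9
tool_pos: [0.4756, -0.1751, 0.1141]
ee_rot: [3.141, -0.0, 1.842]
wrist_force: [-0.1, -0.2, 0.3]
width: 0.0472
```

Call:
{"name": "step_arm", "arguments": {
  "plan": [
    [[0, 0, 5, 0, 50], [0, 0, 15, 0, 50], [0, 0, 35, 0, 50], [0, 0, 60, 0, 50], [0, 0, 90, 0, 50], [0, 0, 115, 0, 50], [0, 0, 130, 0, 50], [0, 0, 130, 0, 50]]
  ]
}}

```text
time: 23.57
tool_pos: [0.4774, -0.1761, 0.25]
ee_rot: [3.134, 0.007, 1.842]
wrist_force: [0.1, -0.6, 0.6]
width: 0.047
```

Call:
{"name": "step_arm", "arguments": {
  "plan": [
    [[0, 35, 0, 0, 50], [0, 70, 0, 0, 50], [0, 105, 0, 0, 50], [0, 130, 0, 0, 50], [0, 150, 0, 0, 50], [0, 150, 0, 0, 50], [0, 150, 0, 0, 50], [0, 150, 0, 0, 50]]
  ]
}}

```text
time: 24.23
tool_pos: [0.4753, -0.0258, 0.2436]
ee_rot: [-3.141, 0.0, 1.842]
wrist_force: [0.1, 0.7, 0.6]
width: 0.047
```

Run:
```python
from h import *
print(robot.get_obs()["wrist_force"])
t=snap("top"); s=snap("side")
a=rectify(t,[.475,-.175],.108,.08,400)
y,x=proj(s,[.475,-.175,.07])[0][::-1].astype(int); b=cv2.resize(s[0][y-65:y+65,x-65:x+65],(400,400),interpolation=cv2.INTER_CUBIC)
cv2.imwrite("pics/v4.png",np.hstack([a,b])[:,:,::-1])
```

```text
[0.10021756 0.73845509 0.60286433]
```

View pics/v4.png

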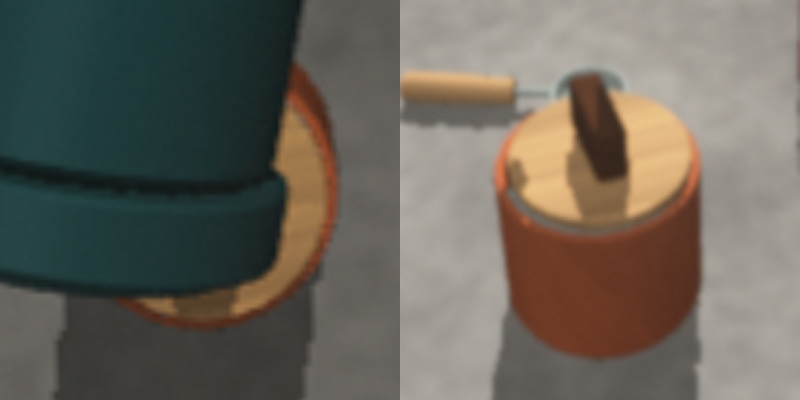

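The side crop shows the lid flat on the upright jar at (600,160), with the knob turned across. The top view is mostly hidden by the arm. Handing in.

```bash
python3 -c "
from bench import robot
print(robot.close_job())"
```

```text
the job is handed in; nothing more can be done
None
```

The lid is locked on the jar and passed the pull test, and I handed the job in at about 24 s; no verdict was reported.

- **Seating:** I took the lid off the coaster by its knob and lowered it through the notches. It seated at tool height 0.1145 m, against 0.1146 m predicted.
- **Turning:** I turned it clockwise about 1.14 rad, until the resisting torque rose to about 0.25 N m. I took that as the stop and eased back 0.015 rad.
- **Pull test:** The pull first crept up to 14.3 N as the controller settled. That is above the 13 N band but below the 17 N limit. I backed off, and readings then stayed between 9.0 and 10.7 N for over 2 s. The tool height fits about 1.8 mm of knob draw beyond the 2 mm play.
- **Letting go:** I lowered the lid back to 0.1145 m with almost no vertical force and let go. The arm then moved clear, about 150 mm to the side and 130 mm up.

**Last checks:** The side picture shows the lid flat on the upright jar with the knob turned across. The arm hid most of the jar in the top view, so the jar's final position and rotation were not measured. That the jar itself did not turn is inferred from the low twisting torque and from the lid holding under the pull. I did not measure the mug, bowl and tin again, but the path stayed clear of them.

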